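# Clamp a carbon plate in the bench screw press

### The job

Slide the carbon plate along the bed of the screw press, gently, until its end rests against the yellow back stop. Then screw the press down by its red knob, clockwise, until the sprung foot holds the plate firmly at about 20 N (no less than 10, no more than 30), moving down with the knob as it sinks so that you never push or pull hard along its stem. Let go and leave the tape, the can and the bottle where they are.

Things in the scene. Friction and masses are not known exactly. Their poses are not given: they have to be found in the camera images.
- press: screw press bolted to the bench: aluminium bed 210 x 100 x 15 mm, green column and arm. Origin: at bench level on the stem's axis; x along the bed towards the stop, z up. Bed x -80 to +130 mm, its top 15 mm up. Two guide strips 12 mm high, x -50 to +50, 53 mm apart. Column x 90 to 125, 105 mm high. Arm 40 mm wide from column to stem, 83 to 105 mm above the bench (nut to 109).
- stop: yellow back stop, a rigid block 15 x 60 x 22 mm on the bed. Takes up to 40 N of push from the plate.
- stop_face (a point): middle of the lower edge of the stop's front face (x = +60 mm in the press frame), at the level of the bed's top
- plate: dark carbon plate 160 (x) x 50 (y) x 12 (z) mm, about 0.2 kg, loose on the bed between the guides, under the foot, 15 to 40 mm short of the stop at the start. Origin: centre of its underside; x along its length to the stop. Its tail sticks out over the front (-x) end of the bed by 20 mm or more; home, the tail face is at x = -100 mm in the press frame.
- plate_head (a point): middle of the lower edge of the end of the plate that must meet the stop
- plate_tail (a point): centre of the plate's other end face (the one nearer the robot, to push on)
- stem: vertical steel stem at the press origin, moving in z only, with the foot at its lower end (part of it): black disc 32 mm across on a spring of 8 N per mm, 8 mm stroke. Origin: on the axis, 57 mm below the unloaded knob_grip. The foot is screwed out by an unmeasured 0 to 9 mm, so it meets the plate (top 27 mm above the bench) at a knob angle of 1.4 to 3.2 rad: feel for it.
- knob_grip (a point): centre of the red round knob (50 mm across, 26 mm high, standing upright; 157 mm above the bench with the knob at 0 rad, sinking as it is turned clockwise). The knob must be gripped round its rim from above; any yaw.
- knob_turn (a joint): knob angle, rad, growing clockwise from above (tightening). Each rad lowers knob, stem and foot by 5 mm. 0 to 0.7 at the start, end stop 5.5. A brake holds the screw where it is left, with up to 0.2 N m either way. Foot force adds 0.005 N m per N, turning the knob back (anticlockwise): 20 N adds 0.1 N m to what the hand felt before touch in the same state of motion; it comes 0.5 rad after touch.
- knob_float (a joint): how far the knob has been pulled up (+) or pushed down (-) along the stem against its centring springs, m; 4 N per mm, stroke 6 mm each way, 0 when not loaded. Beyond 4 mm (16 N) the knob's coupling is strained.
- tape_roll: cream roll of masking tape standing flat, 84 mm across, 45 mm high; bystander; origin at the centre of its underside
- spray_can: green spray can, 58 mm across, 150 mm high; bystander; origin at the centre of its underside
- glue_bottle: white glue bottle with orange cap, 48 mm across, 110 mm high; bystander; origin at the centre of its underside
Mind the look-alikes: they are no part of the job. What is meant by the plate is not turquoise, and is the larger of those in its own colour.

How it is judged (in metres and radians):
On the way, in this order (a step that is already met when the one before it is completed fails the run):
1. the plate is home against the stop (within 2.5 mm), with the foot not yet on it (x of plate_head in the frame of stop_face above -0.0025 m and contact force between stem and plate below 1 N), for 0.2 s.
2. the foot presses on the plate with 10 to 30 N (contact force between stem and plate between 10 and 30 N), for 0.2 s.
At the end, for the whole second after the job is handed in: The plate's end is within 2.5 mm of the stop, the foot presses on it with 10 to 30 N and the plate is still (all of step 2 and x of plate_head in the frame of stop_face above -0.0025 m and linear speed of plate below 0.01 m/s); the robot touches nothing.
It fails at once if the plate is crushed: the foot presses with more than 45 N (contact force between stem and plate above 45 N).
It fails at once if the plate is rammed into the stop with more than 40 N (contact force between stop and plate above 40 N).
It fails at once if the knob is pulled up along its stem by more than 4 mm (16 N) (value of joint knob_float above 0.004 m).
It fails at once if the knob is pushed down along its stem by more than 4 mm (16 N) (value of joint knob_float below -0.004 m).
It fails at once if the tape, can or bottle is moved by more than 20 mm (distance of any of tape_roll, spray_can, glue_bottle from where it was at the start of the episode above 0.02 m).
It also fails if it takes over 72 s, if anything falls off the work surface, if the arm or the gripper's body presses on something with over 40 N, if the wrist force passes 120 N, or if a joint passes its speed limit or range.

### The arm

A 6-joint arm with a two-finger parallel gripper is mounted at the origin on the work surface. World frame = base frame: x ahead of the robot, y to its left, z up, the work surface at z = 0. Lengths are in m, angles in degrees, forces in N, time in s.
With the tool pointing down it reaches from about 0.25 to 0.725 m from the base axis. Payload 9.7 kg.
Tool frame: the origin (TCP) lies midway between the tips of the shut fingers; the grasp point (between the pads) lies 19 mm behind it; z points along the fingers, y is the line along which they close (so a half turn about z gives the same grasp; the last joint's range is limited). The gripper opens to 85 mm and grips with 20 to 120 N. Pads are 22 mm wide; open, the fingers measure 114 mm over their backs; the gripper's body (76 mm by 85 mm) begins 54 mm behind the grasp point. The pads swing forward as they close: fully open they stand 13 mm farther back than shut.
Start: joints at [75.115, 4.979, 10.078, 95.1, 0, 90], TCP at [0.141, 0.532, 0.231] pointing down, gripper open.
Joint ranges: [-179.16, 179.16], [-48.56, 103.87], [-65.8, 70.77], [-126.05, 130.52], [-82.76, 87.17], [-180, 180]. Speed limits (degrees/s): [127.2, 127.2, 147.25, 180, 180, 180].

### API

Orientations are given as [roll, pitch, yaw] about the fixed x, y, z axes, in that order (R = Rz(yaw) Ry(pitch) Rx(roll)).
In Python, from workcell import * gives the robot as it stands.
- The arm moves only by the tool servo_tool, never from a script. Its argument "moves" is a list of rows, each a list of 4 numbers: the shift along the world's x, y, z in parts of the range, where 1.0 means 60 cm, then the turn about the world's z in shares of 4 rad (1.0 is 4 rad). A call has 1 to 20 rows; each row is the pose to reach, as a shift and turn from the pose commanded when the call began; what a row does not reach only later rows make up. A row lasts 1/12 s, in which the tool goes at most 41.7 mm and 7.16 degrees, less where a joint would pass 70% of its speed; a pose out of reach is approached as far as the arm can. A shift or turn number past 1, either way, is cut back to 1. A call with a gripper value outside its range is refused whole. "claw" is the closure, from 0 (fully open) to 1 (shut), set as the call begins (left out, the last holds). The fingers move at their own pace and stop on an object; "force" is the grip in N (left out, the last holds). Time passes only in rows, so rows that repeat a pose let the fingers close. It gives the time, the measured TCP pose, the force, the opening and the grip force at its end, in the units of the state.
- get_obs(): the state, without advancing time (a new reading comes with each control period).
- camera(name): name is "side" or "top"; returns the picture (420x560x3 uint8, red, green, blue); there is no depth.
- get_calibration(name): a dict with "fx", "fy", "cx", "cy" (pixels), "rvec" (rotation vector, rad) and "tvec" (3), from world to camera coordinates, as OpenCV has them. Camera axes: x right, y down, z forward; pixel columns grow to the right and rows downward; lengths in m; the calibration is good to about 2 mm. A picture is of the moment at which its call begins. get_calibration takes no time and is no camera call.
- job_done(): hands the job in; it is judged then, once.
The state is a dict: "time": time; "q": joint angles; "qd": joint speeds; "joint_efforts": joint torques, N m; "ee_pos": TCP position; "tcp_rot": TCP orientation; "wrist_force": force on the tool from outside, world axes, zero at the start; "torque": the same for the moment, N m; "opening": finger opening in m; "grasp_force": force on a finger pad.
Only numpy, scipy, OpenCV 4.12 (cv2) and the standard library are available. Lean on these libraries where they do the work, as an engineer would, in place of code of your own. Each camera call takes 0.05 s, during which the arm holds its last target. There are 200 camera calls.

## Working session

There is one attempt and no reset: what is moved stays moved. The work goes in short steps, Python scripts to look and compute and a tool call to move; the robot and the scene stay as the last step left them, time stands still between calls to the robot, and variables do not carry over. Pictures are saved under pics/ and viewed, at most 10 in all, crops included, and the job is handed in when it is done.

Besides the shell and the picture viewer there is one more tool, called by a JSON object that holds its "name" and its "arguments", one argument or row to a line. servo_tool: Moves the arm, as the interface text tells. Its arguments: {"type":"object","properties":{"moves":{"type":"array","items":{"type":"array","items":{"type":"number"}}},"claw":{"type":"number"},"force":{"type":"number"}},"required":["moves"]}

```bash
mkdir -p pics; ls
cat > h.py <<'E'
from workcell import *
import numpy as np, cv2
def cal(n):
    c=get_calibration(n); K=np.array([[c['fx'],0,c['cx']],[0,c['fy'],c['cy']],[0,0,1.]])
    return K,cv2.Rodrigues(np.array(c['rvec'],float))[0],np.array(c['tvec'],float).ravel()
def ray(n,uv):
    K,R,t=cal(n); d=R.T@np.linalg.inv(K)@np.array([uv[0],uv[1],1.]); return -R.T@t,d
def onz(n,uv,z):
    o,d=ray(n,uv); return o+d*(z-o[2])/d[2]
def tri(a,b):
    (o1,d1),(o2,d2)=ray('top',a),ray('side',b)
    s=np.linalg.lstsq(np.c_[d1,-d2],o2-o1,rcond=None)[0]
    p,q=o1+s[0]*d1,o2+s[1]*d2; return (p+q)/2,np.linalg.norm(p-q)
def proj(n,P):
    K,R,t=cal(n); p=K@(R@np.array(P)+t); return p[:2]/p[2]
def snap(n,f):
    im=camera(n); cv2.imwrite('pics/'+f,im[:,:,::-1]); return im
E
python3 - <<'E'
from h import *
for n in('top','side'): 
    snap(n,n+'0.png'); o,d=ray(n,(280,210)); print(n,o,d)
print(get_obs())
E
```

```text
pics
top [0.53747756 0.04338099 1.13149685] [ 0.0632147   0.00849652 -0.9979977 ]
side [ 0.01871979 -0.59098863  0.6565047 ] [ 0.57011548  0.6202025  -0.53881378]
{'time': 0.1, 'q': array([7.51143457e+01, 5.00893342e+00, 1.00404651e+01, 9.50991438e+01,
       6.85343495e-04, 8.99994270e+01]), 'qd': array([ 0.00182397, -0.04756694,  0.03035607, -0.01418058, -0.04769481,
        0.02944541]), 'joint_efforts': array([-2.49862924e-04, -5.21558189e+01,  4.65656698e+01,  1.59658300e-02,
       -2.03744946e-06, -1.32046063e-05]), 'ee_pos': array([0.14123721, 0.53135709, 0.23065769]), 'tcp_rot': array([-1.79932388e+02, -6.86019159e-04,  1.65114918e+02]), 'wrist_force': array([-0.38111239,  0.34410405, -0.60956035]), 'torque': array([ 0.00299767,  0.00886092, -0.04054699]), 'grasp_force': 0.0, 'opening': 0.08546029728401683}
```

View pics/top0.png

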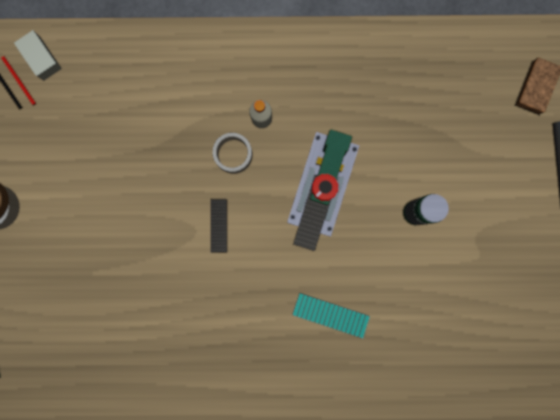

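View pics/side0.png

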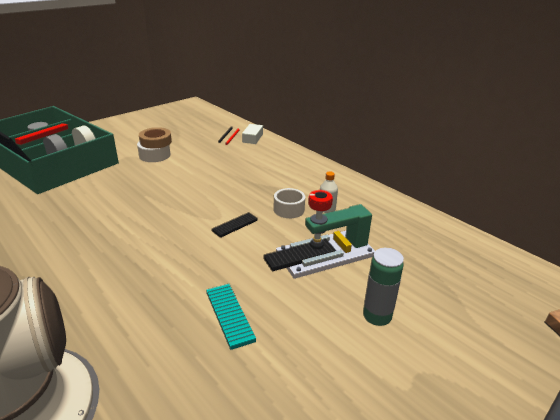

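The top view has the knob at about (325,187), the plate's tail at (310,240) and the stop at (330,162), with the bottle, tape and can at (260,112), (232,153) and (432,208). The side view has the knob at (320,200), the plate's tail at (268,260) and the stop at (342,241). The small black strip and the turquoise piece are the look-alikes.

Run:
```python
from h import *
t=cv2.imread('pics/top0.png');s=cv2.imread('pics/side0.png')
a=cv2.resize(t[120:260,270:370],None,fx=4,fy=4,interpolation=cv2.INTER_CUBIC)
b=cv2.resize(s[180:280,255:380],None,fx=3.2,fy=4*.8,interpolation=cv2.INTER_CUBIC)
c=np.zeros((560,800,3),np.uint8); c[:,:400]=a; c[:320,400:]=b[:320,:400]; cv2.imwrite('pics/crop.png',c)
def red(im,box):
    h=cv2.cvtColor(im,cv2.COLOR_BGR2HSV); m=((h[...,0]<6)|(h[...,0]>174))&(h[...,1]>170)&(h[...,2]>90)
    z=np.zeros_like(m); x0,y0,x1,y1=box; z[y0:y1,x0:x1]=m[y0:y1,x0:x1]
    p=np.argwhere(z)[:,::-1]; return p
p=red(t,(300,165,350,215)); (c1,r1)=cv2.minEnclosingCircle(p.astype(np.float32)); print('top',c1,r1)
q=red(s,(300,180,345,220)); print('side',q.min(0),q.max(0),q.mean(0))
print(onz('top',c1,.165),tri(c1,q.mean(0)))
# plate tail part, dark
g=cv2.cvtColor(t,cv2.COLOR_BGR2HSV); 
m=(t.max(2)<75).astype(np.uint8); m[:205]=0;m[260:]=0;m[:,:285]=0;m[:,345:]=0
m=cv2.morphologyEx(m,cv2.MORPH_OPEN,np.ones((3,3)))
cs=max(cv2.findContours(m,0,1)[0],key=cv2.contourArea); rect=cv2.minAreaRect(cs); print(rect); bx=cv2.boxPoints(rect)
for u in bx: print(u,onz('top',u,.027)[:2])
# bed
for u in [(318,138),(354.5,149),(293,217),(330,229)]: print('screw',onz('top',u,.015)[:2])
hy=cv2.inRange(g,(20,150,100),(32,255,255)); hy[:150]=0;hy[180:]=0;hy[:,:310]=0;hy[:,350:]=0
w=np.argwhere(hy)[:,::-1]; print('yellow',len(w),w.min(0) if len(w) else 0,w.max(0) if len(w) else 0)
```

```text
top (324.35894775390625, 186.79974365234375) 13.053284645080566
side [309 190] [332 210] [320.29597701 201.02873563]
[ 0.64220339 -0.03256488  0.165     ] (array([ 0.64496382, -0.03480411,  0.14897423]), np.float64(0.002810019366138471))
((310.8192443847656, 224.37979125976562), (21.837120056152344, 46.50267028808594), 16.927513122558594)
[293.60385 243.44467] [0.53522346 0.02391162]
[307.14365 198.95679] [ 0.6310019  -0.00597431]
[328.03464 205.31491] [ 0.61697254 -0.05093492]
[314.49484 249.8028 ] [ 0.52134678 -0.02086592]
screw [ 0.76627675 -0.03146276]
screw [ 0.74137842 -0.1112991 ]
screw [0.59274805 0.02463079]
screw [ 0.56614897 -0.05569497]
yellow 29 [317 158] [342 170]
```

View pics/crop.png

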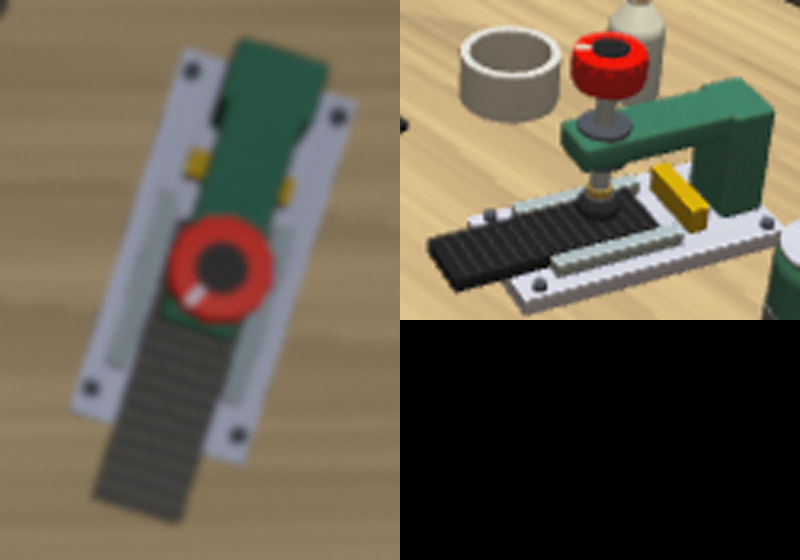

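Careful with the scale: shifts go in shares of 60 cm and turns go in shares of 4 rad. That gives: -52 cm / 60 = -0.8667, 35.9 cm / 60 = 0.5983, -0.046 rad / 4 = -0.0115.

{"name": "servo_tool", "arguments": {
  "moves": [
    [0.5983,-0.8667,-0.0833,-0.0115],
    [0.5983,-0.8667,-0.0833,-0.0115],
    [0.5983,-0.8667,-0.0833,-0.0115],
    [0.5983,-0.8667,-0.0833,-0.0115],
    [0.5983,-0.8667,-0.0833,-0.0115],
    [0.5983,-0.8667,-0.0833,-0.0115],
    [0.5983,-0.8667,-0.0833,-0.0115],
    [0.5983,-0.8667,-0.0833,-0.0115],
    [0.5983,-0.8667,-0.0833,-0.0115],
    [0.5983,-0.8667,-0.0833,-0.0115],
    [0.5983,-0.8667,-0.0833,-0.0115],
    [0.5983,-0.8667,-0.0833,-0.0115],
    [0.5983,-0.8667,-0.0833,-0.0115],
    [0.5983,-0.8667,-0.0833,-0.0115],
    [0.5983,-0.8667,-0.0833,-0.0115],
    [0.5983,-0.8667,-0.0833,-0.0115],
    [0.5983,-0.8667,-0.0833,-0.0115],
    [0.5983,-0.8667,-0.0833,-0.0115],
    [0.5983,-0.8667,-0.0833,-0.0115],
    [0.5983,-0.8667,-0.0833,-0.0115]
  ],
  "claw": 1
}}

```text
time: 1.77
ee_pos: [0.4998, 0.0127, 0.1816]
tcp_rot: [180.0, 0.0, 162.6]
wrist_force: [0.1, -1.1, 0.4]
opening: -0.0001
grasp_force: 0.0
```

In the tool's units: -16.2 cm / 60 = -0.27, -15.5 cm / 60 = -0.2583.

{"name": "servo_tool", "arguments": {
  "moves": [
    [0,0,-0.0667,0],
    [0,0,-0.1333,0],
    [0,0,-0.2,0],
    [0,0,-0.2333,0],
    [0,0,-0.2583,0],
    [0,0,-0.27,0],
    [0,0,-0.27,0],
    [0,0,-0.27,0]
  ]
}}

```text
time: 2.43
ee_pos: [0.5005, 0.0122, 0.0202]
tcp_rot: [180.0, 0.1, 162.5]
wrist_force: [0.4, -0.0, 0.1]
opening: 0.0001
grasp_force: 0.0
```

Run:
```python
from h import *
t=snap('top','t1.png');s=snap('side','s1.png'); o=get_obs(); print(o['q'],o['ee_pos'],o['torque'])
b=cv2.resize(s[170:290,225:385],None,fx=5,fy=5,interpolation=cv2.INTER_CUBIC)[:,:,::-1]; cv2.imwrite('pics/c1.png',b)
```

```text
[ 1.36024339e+00 -4.47292359e-01 -1.88919998e+01  7.14192835e+01
  7.26228128e-04  1.88487958e+01] [0.50116875 0.01190396 0.02089114] [-0.02039549  0.0130268   0.04397332]
```

View pics/c1.png

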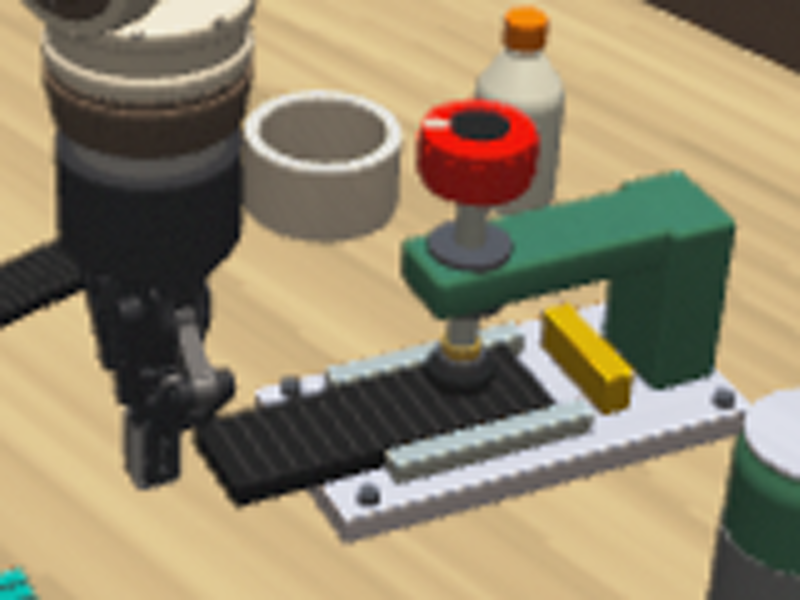

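The shut fingers, near (155,440) in the crop, stand clear behind the tail at (220,470) and in line with the plate. A gap remains to the stop, and the foot is just above the plate.

In the tool's units: 3.24 cm / 60 = 0.054, 3.14 cm / 60 = 0.0523.

{"name": "servo_tool", "arguments": {
  "moves": [
    [0.0063,-0.002,0,0],
    [0.0127,-0.004,0,0],
    [0.019,-0.006,0,0],
    [0.0238,-0.0075,0,0],
    [0.027,-0.0085,0,0],
    [0.0302,-0.0095,0,0],
    [0.0333,-0.0105,0,0],
    [0.0365,-0.0115,0,0],
    [0.0397,-0.0127,0,0],
    [0.0428,-0.0137,0,0],
    [0.046,-0.0147,0,0],
    [0.0477,-0.0152,0,0],
    [0.0492,-0.0157,0,0],
    [0.0508,-0.0162,0,0],
    [0.0523,-0.0167,0,0],
    [0.054,-0.0172,0,0],
    [0.054,-0.0172,0,0]
  ]
}}

```text
time: 3.95
ee_pos: [0.5329, 0.0012, 0.0193]
tcp_rot: [-180.0, 0.0, 162.5]
wrist_force: [-0.6, 1.0, 0.2]
opening: 0.0001
grasp_force: 0.0
```

Run:
```python
from h import *
t=snap('top','t2.png');s=snap('side','s2.png')
def q(i):return cv2.resize(i[180:280,255:380],None,fx=4,fy=4,interpolation=cv2.INTER_CUBIC)[:,:,::-1]
cv2.imwrite('pics/c2.png',q(s))
```

```text
(no output)
```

View pics/c2.png

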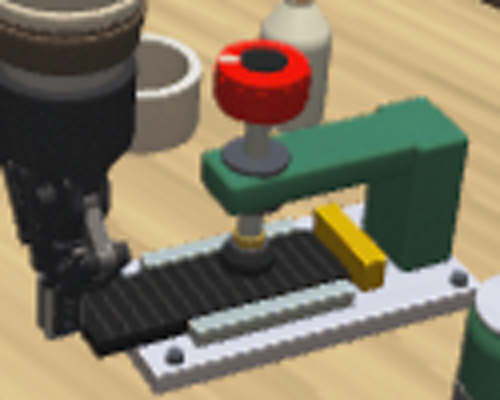

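The plate has slid to within a few mm of the stop (head edge at crop (345,280)). I'll creep the rest.

In the tool's units: 0.29 cm / 60 = 0.0048, 0.24 cm / 60 = 0.004.

{"name": "servo_tool", "arguments": {
  "moves": [
    [0.0008,-0.0003,0,0],
    [0.0017,-0.0005,0,0],
    [0.0023,-0.0008,0,0],
    [0.0032,-0.001,0,0],
    [0.004,-0.0013,0,0],
    [0.0048,-0.0015,0,0],
    [0.0048,-0.0015,0,0]
  ]
}}

```text
time: 4.63
ee_pos: [0.5357, 0.0003, 0.0193]
tcp_rot: [-180.0, 0.0, 162.5]
wrist_force: [-0.6, 0.6, 0.4]
opening: 0.0002
grasp_force: 0.3
```

In the tool's units: 0.19 cm / 60 = 0.0032, 0.14 cm / 60 = 0.0023.

{"name": "servo_tool", "arguments": {
  "moves": [
    [0.0008,-0.0003,0,0],
    [0.0017,-0.0005,0,0],
    [0.0023,-0.0008,0,0],
    [0.0032,-0.001,0,0],
    [0.0032,-0.001,0,0]
  ]
}}

```text
time: 5.05
ee_pos: [0.5372, -0.0002, 0.0192]
tcp_rot: [180.0, -0.0, 162.5]
wrist_force: [-3.8, 0.6, 2.1]
opening: -0.0001
grasp_force: 2.0
```

{"name": "servo_tool", "arguments": {
  "moves": [
    [0.0005,-0.0002,0,0],
    [0.001,-0.0003,0,0],
    [0.001,-0.0003,0,0],
    [0.001,-0.0003,0,0]
  ]
}}

```text
time: 5.38
ee_pos: [0.5373, -0.0002, 0.0192]
tcp_rot: [-180.0, -0.1, 162.5]
wrist_force: [-5.8, 1.5, 3.8]
opening: -0.0002
grasp_force: 3.6
```

In the tool's units: 21 cm / 60 = 0.35, 19 cm / 60 = 0.3167, 1.92 rad / 4 = 0.48.

{"name": "servo_tool", "arguments": {
  "moves": [
    [-0.0167,0.005,0,0],
    [-0.05,0.015,0,0],
    [-0.0833,0.0267,0,0],
    [-0.0833,0.0267,0.05,0],
    [-0.0833,0.0267,0.1167,0.03],
    [-0.0833,0.0267,0.1833,0.06],
    [-0.0833,0.0267,0.25,0.09],
    [-0.0833,0.0267,0.3167,0.12],
    [-0.0833,0.0267,0.35,0.15],
    [-0.05,0.015,0.35,0.18],
    [0,0,0.35,0.21],
    [0.05,-0.0167,0.35,0.24],
    [0.0833,-0.0267,0.35,0.27],
    [0.1167,-0.0367,0.35,0.3],
    [0.15,-0.05,0.35,0.33],
    [0.1767,-0.0567,0.35,0.36],
    [0.1767,-0.0567,0.35,0.39],
    [0.1767,-0.0567,0.35,0.42],
    [0.1767,-0.0567,0.35,0.45],
    [0.1767,-0.0567,0.35,0.48]
  ],
  "claw": 0
}}

```text
time: 7.05
ee_pos: [0.6442, -0.0345, 0.2292]
tcp_rot: [-180.0, -0.0, -87.2]
wrist_force: [0.1, 0.7, -0.7]
opening: 0.0856
grasp_force: 0.0
```

In the tool's units: 0.44 rad / 4 = 0.11.

{"name": "servo_tool", "arguments": {
  "moves": [
    [0,0,0,0.03],
    [0,0,0,0.06],
    [0,0,0,0.09],
    [0,0,0,0.11],
    [0,0,0,0.11],
    [0,0,0,0.11]
  ]
}}

```text
time: 7.55
ee_pos: [0.644, -0.0344, 0.2294]
tcp_rot: [-180.0, -0.0, -62.5]
wrist_force: [-0.3, -0.6, 0.1]
opening: 0.0854
grasp_force: 0.0
```

Run:
```python
from h import *
t=snap('top','t3.png');s=snap('side','s3.png'); o=get_obs(); print(o['time'],o['q'],o['ee_pos'],o['torque'],o['wrist_force'])
c=np.zeros((480,800,3),np.uint8)
c[:,:400]=cv2.resize(t[120:240,270:370],None,fx=4,fy=4)[:,:,::-1]; c[:,400:]=cv2.resize(s[150:270,280:380],None,fx=4,fy=4)[:,:,::-1]
cv2.imwrite('pics/c3.png',c)
h=cv2.cvtColor(s,cv2.COLOR_RGB2HSV); m=((h[...,0]<6)|(h[...,0]>174))&(h[...,1]>170)&(h[...,2]>90); m[:180]=0;m[220:]=0;m[:,:300]=0;m[:,345:]=0
p=np.argwhere(m)[:,::-1]; print(p.min(0),p.max(0),p.mean(0)); 
for z in(.144,.157,.170): print(z,proj('side',[.643,-.034,z]),proj('top',[.643,-.034,z]))
```

```text
7.65 [-3.05811575e+00  1.86892536e+01  2.58731107e+01  9.71677655e+01
 -6.35738039e-03 -1.20600750e+02] [ 0.64402828 -0.03443883  0.22934279] [-0.02234955  0.01123482 -0.00658061] [0.05932953 0.71153902 0.25922441]
[309 190] [332 210] [320.30372493 201.05730659]
0.144 [318.57712701 203.20116425] [324.25536219 187.56189649]
0.157 [318.99210366 198.03141119] [324.7821737  186.83386523]
0.17 [319.41312967 192.78629558] [325.32314988 186.08625898]
```

View pics/c3.png

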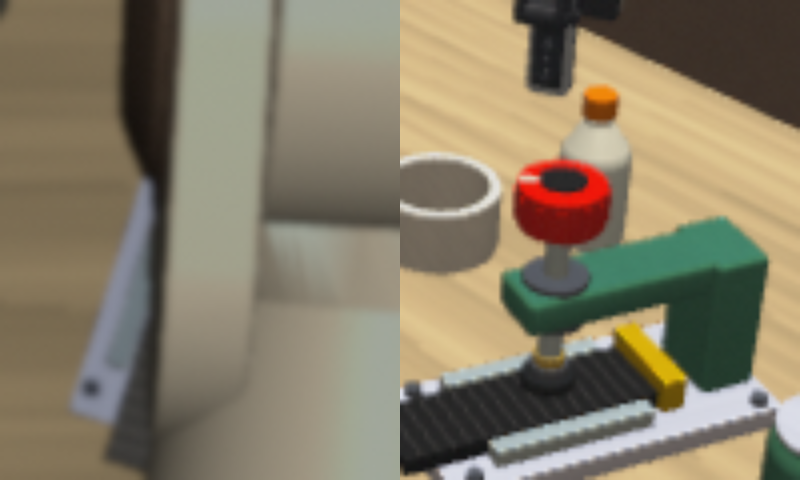

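The plate sits against the stop, the knob is at crop (562,200) in the side view, and the open gripper is above it. Going down and gripping.

In the tool's units: -9.5 cm / 60 = -0.1583, -9.2 cm / 60 = -0.1533.

{"name": "servo_tool", "arguments": {
  "moves": [
    [-0.0017,0,-0.05,0],
    [-0.0017,0,-0.0833,0],
    [-0.0017,0,-0.1167,0],
    [-0.0017,0,-0.1333,0],
    [-0.0017,0,-0.145,0],
    [-0.0017,0,-0.1533,0],
    [-0.0017,0,-0.1583,0],
    [-0.0017,0,-0.1583,0],
    [-0.0017,0,-0.1583,0],
    [-0.0017,0,-0.1583,0]
  ]
}}

```text
time: 8.48
ee_pos: [0.6435, -0.0345, 0.1352]
tcp_rot: [-179.9, -0.0, -62.3]
wrist_force: [-0.4, -0.1, -0.6]
opening: 0.0854
grasp_force: 0.0
```

{"name": "servo_tool", "arguments": {
  "moves": [
    [0,0,0,0],
    [0,0,0,0],
    [0,0,0,0],
    [0,0,0,0]
  ],
  "claw": 0.3,
  "force": 30
}}

```text
time: 8.82
ee_pos: [0.6431, -0.0345, 0.1344]
tcp_rot: [-180.0, -0.0, -62.3]
wrist_force: [0.1, 0.0, 0.0]
opening: 0.0601
grasp_force: 0.0
```

{"name": "servo_tool", "arguments": {
  "moves": [
    [0,0,0,0],
    [0,0,0,0],
    [0,0,0,0],
    [0,0,0,0],
    [0,0,0,0],
    [0,0,0,0]
  ],
  "claw": 0.5,
  "force": 30
}}

```text
time: 9.32
ee_pos: [0.6427, -0.0347, 0.1343]
tcp_rot: [180.0, 0.0, -62.3]
wrist_force: [-5.4, -2.5, 3.1]
opening: 0.0496
grasp_force: 31.8
```

```bash
cat > st.py <<'E'
from h import *
o=get_obs()
for k in('time','ee_pos','tcp_rot','wrist_force','torque','opening','grasp_force'): print(k,np.round(o[k],4))
print(np.round(o['q'],1))
E
python3 st.py
```

```text
time 9.3167
ee_pos [ 0.6427 -0.0347  0.1343]
tcp_rot [ 1.799593e+02  1.100000e-03 -6.231530e+01]
wrist_force [-5.4276 -2.487   3.1453]
torque [-0.4509  0.9038 -0.0117]
opening 0.0496
grasp_force 31.7931
[  -3.1   17.2   13.4   86.3   -0.  -120.8]
```

{"name": "servo_tool", "arguments": {
  "moves": [
    [-0.0015,-0.0008,0.0008,0],
    [-0.0015,-0.0008,0.0008,0],
    [-0.0015,-0.0008,0.0008,0]
  ]
}}

```text
time: 9.57
ee_pos: [0.6426, -0.0347, 0.1348]
tcp_rot: [-179.9, -0.0, -62.3]
wrist_force: [0.8, -0.3, 0.5]
opening: 0.0493
grasp_force: 31.8
```

In the tool's units: -0.21 cm / 60 = -0.0035, -0.18 cm / 60 = -0.003, -0.42 rad / 4 = -0.105.

{"name": "servo_tool", "arguments": {
  "moves": [
    [0,0,-0.0005,-0.015],
    [0,0,-0.001,-0.03],
    [0,0,-0.0015,-0.045],
    [0,0,-0.002,-0.06],
    [0,0,-0.0025,-0.075],
    [0,0,-0.003,-0.09],
    [0,0,-0.0035,-0.105]
  ]
}}

```text
time: 10.15
ee_pos: [0.6427, -0.0348, 0.1327]
tcp_rot: [-179.9, 0.0, -86.5]
wrist_force: [2.7, -0.3, 0.9]
opening: 0.0492
grasp_force: 31.6
```

```bash
python3 st.py
```

```text
time 10.15
ee_pos [ 0.6427 -0.0348  0.1327]
tcp_rot [-1.79940e+02  7.90000e-03 -8.65076e+01]
wrist_force [ 2.6611 -0.3283  0.9419]
torque [ 0.1109 -0.3531  0.1644]
opening 0.0492
grasp_force 31.6354
[ -3.1  17.   13.1  86.    0.  -96.6]
```

In the tool's units: -0.09 cm / 60 = -0.0015, -0.06 cm / 60 = -0.001, -0.18 rad / 4 = -0.045.

{"name": "servo_tool", "arguments": {
  "moves": [
    [0,0,-0.0005,-0.015],
    [0,0,-0.001,-0.03],
    [0,0,-0.0015,-0.045]
  ]
}}

```text
time: 10.4
ee_pos: [0.6428, -0.0348, 0.1319]
tcp_rot: [-179.9, 0.0, -96.8]
wrist_force: [1.2, -0.7, 0.9]
opening: 0.0493
grasp_force: 31.6
```

```bash
cat > tq.py <<'E'
from h import *
o=get_obs(); print(np.round([o['time'],o['tcp_rot'][2],o['torque'][2],*o['wrist_force'],o['ee_pos'][2]],4))
E
python3 tq.py
```

```text
[ 10.4    -96.82     0.1992   1.1668  -0.7124   0.9454   0.1319]
```

In the tool's units: -0.09 cm / 60 = -0.0015, -0.06 cm / 60 = -0.001, -0.18 rad / 4 = -0.045.

{"name": "servo_tool", "arguments": {
  "moves": [
    [0,0,-0.0005,-0.015],
    [0,0,-0.001,-0.03],
    [0,0,-0.0015,-0.045]
  ]
}}

```text
time: 10.65
ee_pos: [0.6428, -0.0348, 0.1309]
tcp_rot: [-179.9, 0.0, -107.1]
wrist_force: [2.7, -0.4, 0.5]
opening: 0.0492
grasp_force: 31.6
```

```bash
python3 tq.py
```

```text
[  10.65   -107.1396    0.2185    2.657    -0.3917    0.5052    0.1309]
```

In the tool's units: -0.09 cm / 60 = -0.0015, -0.06 cm / 60 = -0.001, -0.18 rad / 4 = -0.045.

{"name": "servo_tool", "arguments": {
  "moves": [
    [0,0,-0.0005,-0.015],
    [0,0,-0.001,-0.03],
    [0,0,-0.0015,-0.045]
  ]
}}

```text
time: 10.9
ee_pos: [0.6428, -0.0348, 0.1301]
tcp_rot: [-179.9, 0.0, -117.5]
wrist_force: [1.9, -0.0, 0.2]
opening: 0.0489
grasp_force: 31.6
```

```bash
python3 tq.py
```

```text
[ 1.090000e+01 -1.174514e+02  1.723000e-01  1.874400e+00 -3.260000e-02
  1.730000e-01  1.301000e-01]
```

In the tool's units: -0.09 cm / 60 = -0.0015, -0.06 cm / 60 = -0.001, -0.18 rad / 4 = -0.045.

{"name": "servo_tool", "arguments": {
  "moves": [
    [0,0,-0.0005,-0.015],
    [0,0,-0.001,-0.03],
    [0,0,-0.0015,-0.045]
  ]
}}

```text
time: 11.15
ee_pos: [0.6429, -0.0349, 0.1292]
tcp_rot: [-179.9, 0.0, -127.8]
wrist_force: [2.3, 0.1, 0.2]
opening: 0.049
grasp_force: 31.6
```

```bash
python3 tq.py
```

```text
[ 1.115000e+01 -1.277657e+02  1.580000e-01  2.328400e+00  5.900000e-02
  1.842000e-01  1.292000e-01]
```

In the tool's units: -0.09 cm / 60 = -0.0015, -0.06 cm / 60 = -0.001, -0.18 rad / 4 = -0.045.

{"name": "servo_tool", "arguments": {
  "moves": [
    [0,0,-0.0005,-0.015],
    [0,0,-0.001,-0.03],
    [0,0,-0.0015,-0.045]
  ]
}}

```text
time: 11.4
ee_pos: [0.6429, -0.0349, 0.1283]
tcp_rot: [-179.9, 0.1, -138.1]
wrist_force: [1.8, -0.5, 1.1]
opening: 0.0492
grasp_force: 31.6
```

```bash
python3 tq.py
```

```text
[ 1.140000e+01 -1.380827e+02  1.749000e-01  1.831900e+00 -5.369000e-01
  1.050400e+00  1.283000e-01]
```

In the tool's units: -0.09 cm / 60 = -0.0015, -0.06 cm / 60 = -0.001, -0.18 rad / 4 = -0.045.

{"name": "servo_tool", "arguments": {
  "moves": [
    [0,0,-0.0005,-0.015],
    [0,0,-0.001,-0.03],
    [0,0,-0.0015,-0.045]
  ]
}}

```text
time: 11.65
ee_pos: [0.6429, -0.035, 0.1274]
tcp_rot: [-179.9, 0.1, -148.4]
wrist_force: [2.4, -1.0, 0.9]
opening: 0.049
grasp_force: 31.6
```

```bash
python3 tq.py
```

```text
[ 1.165000e+01 -1.483986e+02  1.789000e-01  2.430000e+00 -9.815000e-01
  9.394000e-01  1.274000e-01]
```

In the tool's units: -0.09 cm / 60 = -0.0015, -0.06 cm / 60 = -0.001, -0.18 rad / 4 = -0.045.

{"name": "servo_tool", "arguments": {
  "moves": [
    [0,0,-0.0005,-0.015],
    [0,0,-0.001,-0.03],
    [0,0,-0.0015,-0.045]
  ]
}}

```text
time: 11.9
ee_pos: [0.6429, -0.035, 0.1265]
tcp_rot: [-179.9, 0.1, -158.7]
wrist_force: [2.1, -1.2, -0.3]
opening: 0.0494
grasp_force: 31.6
```

```bash
python3 tq.py
```

```text
[ 1.190000e+01 -1.587109e+02  2.321000e-01  2.060000e+00 -1.177900e+00
 -2.635000e-01  1.265000e-01]
```

In the tool's units: -0.06 cm / 60 = -0.001, -0.03 cm / 60 = -0.0005, -0.12 rad / 4 = -0.03.

{"name": "servo_tool", "arguments": {
  "moves": [
    [0,0,-0.0005,-0.015],
    [0,0,-0.001,-0.03]
  ]
}}

```text
time: 12.07
ee_pos: [0.6429, -0.0351, 0.1259]
tcp_rot: [-180.0, 0.1, -165.6]
wrist_force: [2.0, -1.2, 1.3]
opening: 0.0489
grasp_force: 31.6
```

```bash
python3 tq.py
```

```text
[ 1.206670e+01 -1.655867e+02  2.328000e-01  2.006400e+00 -1.194800e+00
  1.293000e+00  1.259000e-01]
```

In the tool's units: -0.06 cm / 60 = -0.001, -0.03 cm / 60 = -0.0005, -0.12 rad / 4 = -0.03.

{"name": "servo_tool", "arguments": {
  "moves": [
    [0,0,-0.0005,-0.015],
    [0,0,-0.001,-0.03]
  ]
}}

```text
time: 12.23
ee_pos: [0.6429, -0.0351, 0.1253]
tcp_rot: [-180.0, 0.1, -172.5]
wrist_force: [1.8, -1.7, 1.0]
opening: 0.0492
grasp_force: 31.6
```

```bash
python3 tq.py
```

```text
[ 1.223330e+01 -1.724584e+02  2.881000e-01  1.764900e+00 -1.713200e+00
  9.877000e-01  1.253000e-01]
```

In the tool's units: -0.03 cm / 60 = -0.0005, -0.06 rad / 4 = -0.015.

{"name": "servo_tool", "arguments": {
  "moves": [
    [0,0,-0.0005,-0.015]
  ]
}}

```text
time: 12.32
ee_pos: [0.6429, -0.0351, 0.125]
tcp_rot: [-180.0, 0.1, -175.9]
wrist_force: [1.8, -1.0, 0.7]
opening: 0.0495
grasp_force: 31.6
```

```bash
python3 tq.py
```

```text
[ 1.231670e+01 -1.758968e+02  3.314000e-01  1.770000e+00 -1.046700e+00
  6.988000e-01  1.250000e-01]
```

{"name": "servo_tool", "arguments": {
  "moves": [
    [0,0,0,0],
    [0,0,0,0],
    [0,0,0,0]
  ]
}}

```text
time: 12.57
ee_pos: [0.6428, -0.0351, 0.1251]
tcp_rot: [-180.0, 0.1, -175.7]
wrist_force: [4.4, -2.3, 1.1]
opening: 0.049
grasp_force: 31.7
```

```bash
python3 tq.py
python3 - <<'E'
from h import *
s=snap('side','s4.png')
c=np.zeros((600,800,3),np.uint8); a=cv2.imread('pics/s3.png')
c[:,:400]=cv2.resize(a[205:265,300:340],None,fx=10,fy=10,interpolation=cv2.INTER_CUBIC); c[:,400:]=cv2.resize(s[205:265,300:340],None,fx=10,fy=10,interpolation=cv2.INTER_CUBIC)[:,:,::-1]
cv2.imwrite('pics/c4.png',c)
for z in (.026,.027,.022): print(proj('side',[.643,-.034,z]))
E
```

```text
[ 1.256670e+01 -1.756521e+02 -3.320000e-02  4.407300e+00 -2.269000e+00
  1.084800e+00  1.251000e-01]
[315.06640754 246.93748735]
[315.09435257 246.58934993]
[314.95491677 248.3264323 ]
```

View pics/c4.png

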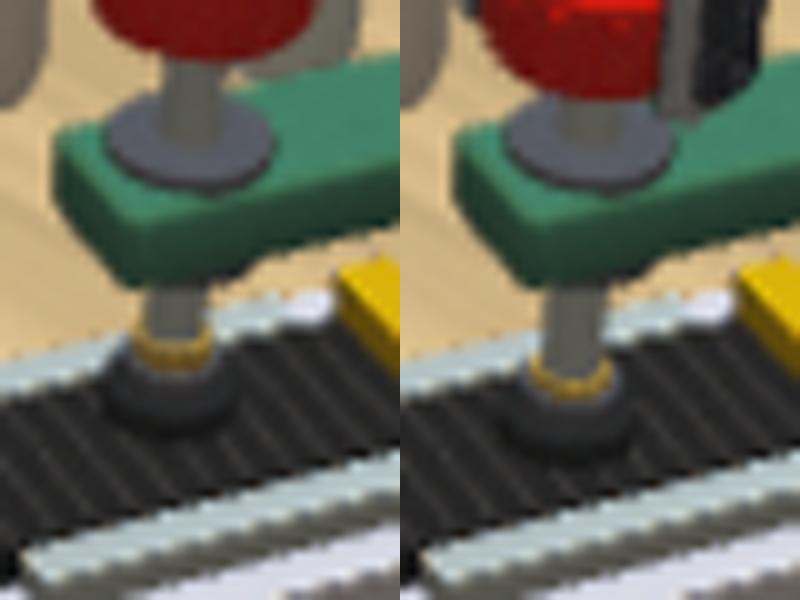

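Side by side, the foot has dropped about 2.7 px (about 7.7 mm) while the stem has sunk 9.9 mm. The spring is therefore compressed by about 2.2 mm, or 18 N, which roughly matches the 22 N felt from torque. Releasing.

In the tool's units: 13 cm / 60 = 0.2167, 10 cm / 60 = 0.1667.

{"name": "servo_tool", "arguments": {
  "moves": [
    [0,0,0,0],
    [0,0,0,0],
    [0,0,0,0],
    [0,0,0,0],
    [0,0,0,0],
    [0,0,0,0],
    [0,0,0,0],
    [0,0,0.0167,0],
    [0,0,0.05,0],
    [0,0,0.1,0],
    [0,0,0.1667,0],
    [0,0,0.2167,0],
    [0,0,0.2167,0],
    [0,0,0.2167,0],
    [0,0,0.2167,0]
  ],
  "claw": 0
}}

```text
time: 13.87
ee_pos: [0.6422, -0.035, 0.2549]
tcp_rot: [180.0, 0.0, -175.7]
wrist_force: [-0.5, -0.3, 0.1]
opening: 0.0854
grasp_force: 0.0
```

Run:
```python
from h import *
s=snap('side','s5.png'); t=snap('top','t5.png')
c=np.zeros((600,800,3),np.uint8); a=cv2.imread('pics/s4.png')
c[:,:400]=cv2.resize(a[205:265,300:340],None,fx=10,fy=10,interpolation=cv2.INTER_CUBIC); c[:,400:]=cv2.resize(s[195:265,300:360],(400,600),interpolation=cv2.INTER_CUBIC)[:,:,::-1]
c[:,400:]=cv2.resize(s[205:265,300:340],None,fx=10,fy=10,interpolation=cv2.INTER_CUBIC)[:,:,::-1]
cv2.imwrite('pics/c5.png',c)
A=cv2.imread('pics/s3.png')[:,:,::-1]
# sub-pixel vertical shifts between before/after: foot, collar
g=lambda i:cv2.cvtColor(np.ascontiguousarray(i),cv2.COLOR_RGB2GRAY).astype(np.float32)
for nm,(y0,y1,x0,x1) in {'knob':(185,214,304,338)}.items():
    print(nm,cv2.phaseCorrelate(g(A)[y0:y1,x0:x1],g(s)[y0:y1,x0:x1]))
```

```text
knob ((-0.14132298464242865, 0.28334906881278776), 0.4313508245680067)
```

View pics/c5.png

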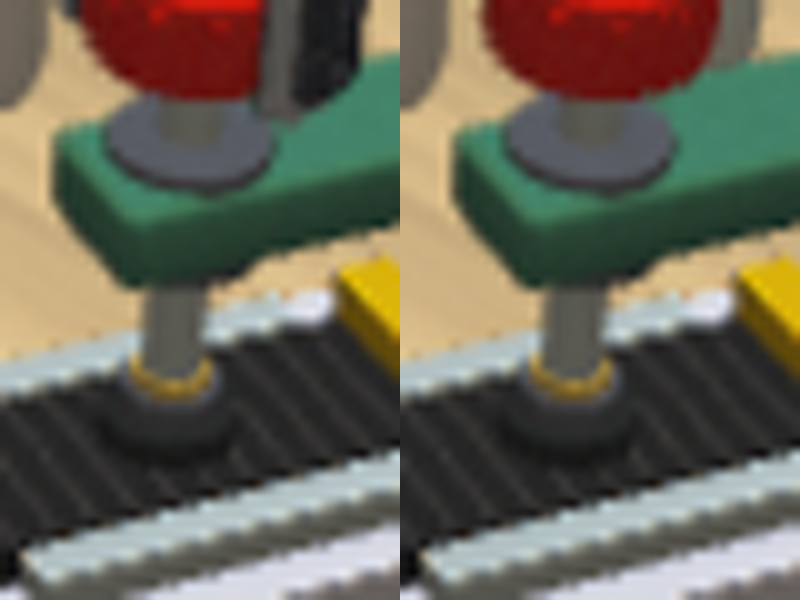

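The gripper is clear, the knob and foot stayed where they were after release, and the plate is still against the stop. Handing in.

```bash
python3 -c "
from workcell import *
print(job_done())"
```

```text
the job is handed in; nothing more can be done
None
```

I slid the plate home against the yellow stop and screwed the press down to an estimated 18–22 N on the foot, then let go and handed the job in; the tape, can and bottle were not touched, and no verdict was returned.

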